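Start up the grow rack at its switch stations

TASK

Start up the grow rack from the three switch stations on the bench: with the fingertips gently press the long oblong key (main power) all the way down, then the round key (water pump), then the square key (grow lamps); each key stays down by itself. Only press: do not lift, tip or shove the stations, and leave the jar, the pot and the tin where they stand. Finish with the hand clear of everything.

Things in the scene. Friction and masses are not known exactly. Their poses are not given: they have to be found in the camera images.
- bar: bar switch station (main power): loose grey plastic housing on rubber feet, 40 mm tall, 0.4 to 0.7 kg, 130 mm long (its y) by 66 mm wide (its x) with an oblong key 100 x 36 mm along its length, white, centred on its top. Origin: centre of its underside; z up.
- bar_key (a joint): travel of the bar station's key in m: 0 to 0.002 at the start = up, 0.010 = fully down. No spring: it resists with about 3 N and stays where it is pushed; a push of 5 to 6 N takes it to the stop. The key's face is a sprung cap that also gives way by 1 mm per 4 N (6 mm at most) while it is pushed, and comes back.
- bar_top (a point): centre of the flat top face of the bar station's key; it moves down with the key. 58 to 60 mm above the bench at the start, 50 mm when fully down and let go (10 mm above the housing).
- round: round switch station (water pump): loose grey plastic housing on rubber feet, 40 mm tall, 0.4 to 0.7 kg, a disc 90 mm across with a round key 52 mm across, white, centred on its top. Origin: centre of its underside; z up.
- round_key (a joint): travel of the round station's key in m: 0 to 0.002 at the start = up, 0.010 = fully down. No spring: it resists with about 3 N and stays where it is pushed; a push of 5 to 6 N takes it to the stop. The key's face is a sprung cap that also gives way by 1 mm per 4 N (6 mm at most) while it is pushed, and comes back.
- round_top (a point): centre of the flat top face of the round station's key; it moves down with the key. 58 to 60 mm above the bench at the start, 50 mm when fully down and let go (10 mm above the housing).
- square: square switch station (grow lamps): loose grey plastic housing on rubber feet, 40 mm tall, 0.4 to 0.7 kg, 90 x 90 mm with a square key 44 x 44 mm, white, centred on its top. Origin: centre of its underside; z up.
- square_key (a joint): travel of the square station's key in m: 0 to 0.002 at the start = up, 0.010 = fully down. No spring: it resists with about 3 N and stays where it is pushed; a push of 5 to 6 N takes it to the stop. The key's face is a sprung cap that also gives way by 1 mm per 4 N (6 mm at most) while it is pushed, and comes back.
- square_top (a point): centre of the flat top face of the square station's key; it moves down with the key. 58 to 60 mm above the bench at the start, 50 mm when fully down and let go (10 mm above the housing).
- seed_jar: bystander: closed seed jar, 54 mm across, 75 mm tall, loose. Origin: centre of its underside.
- pot: bystander: terracotta plant pot, 74 mm across at the rim, 70 mm tall, loose. Origin: centre of its underside.
- seed_tin: bystander: flat aluminium tin, 50 x 75 x 30 mm, loose. Origin: centre of its underside.

How it is judged:
By the outcome, as a careful person would: the job done as asked, in the order asked, and still so for the second after the job is handed in, with the robot touching nothing.
It also fails if it takes over 48 s, if anything falls off the work surface, if the arm or the gripper's body presses on something with over 40 N, if the wrist force passes 120 N, or if a joint passes its speed limit or range.

ROBOT

A 7-joint arm with a two-finger parallel gripper is mounted at the origin on the work surface. World frame = base frame: x ahead of the robot, y to its left, z up, the work surface at z = 0. Lengths are in m, angles in degrees, forces in N, time in s.
With the tool pointing down it reaches from about 0.425 to 0.875 m from the base axis. Payload 4.7 kg.
Tool frame: the origin (TCP) lies on the centre line of the jaws, within the pads' length; the fingertips stand 17 mm ahead of it and the grasp point (between the pads) lies 2 mm behind it; z points along the fingers, y is the line along which they close (so a half turn about z gives the same grasp; the last joint's range is limited). The gripper opens to 87 mm and grips with 3 to 60 N. Pads are 19 mm wide; open, the fingers measure 117 mm over their backs; the gripper's body (75 mm by 190 mm) begins 51 mm behind the grasp point.
Start: joints at [74.261, 18.392, -4.016, 83.108, 1.295, 78.541, -3.26], TCP at [0.185, -0.623, 0.24] pointing down, gripper open.
Joint ranges: [-163.93, 163.93], [-17.29, 119.83], [-79.2, 71.16], [3.27, 140.29], [-89.18, 269.18], [5.43, 117.66], [-154.24, 154.24]. Speed limits (degrees/s): [147.25, 147.25, 180, 180, 180, 180, 180].

INTERFACE

Orientations are given as [roll, pitch, yaw] about the fixed x, y, z axes, in that order (R = Rz(yaw) Ry(pitch) Rx(roll)).
In Python, from cell import env, read_camera gives the robot as it stands.
- The arm moves only by the shell command python3 -m jog 'ROWS' [FORCE]. ROWS is JSON, a list of rows, each a list of 5 numbers: the opening, from 0 (shut) to 1 (fully open), then the shift along the tool's x, y, z each as a share of 0.02 m, from -1 to 1, then the turn about the tool's z as a share of 45 degrees, from -1 to 1. In form: [[gripper, x, y, z, yaw], ...]. A call has 1 to 12 rows; each row shifts and turns the commanded pose from where the row before left it, along the tool's axes as they then stand; what a row does not reach is not made up. A row lasts 1/12 s, in which the tool goes at most 41.7 mm and 7.16 degrees, less where a joint would pass 70% of its speed; a pose out of reach is approached as far as the arm can. A call with a number of a shift or a turn outside -1 to 1 is refused whole. A call with a gripper value outside its range is refused whole. The fingers move at their own pace and stop on an object; FORCE is the grip in N (left out, the last holds). Time passes only in rows, so rows that do not move let the fingers close. It gives the time, the measured TCP pose, the force, the opening and the grip force at its end, in the units of the state.
- env.get_obs(): the state, without advancing time (a new reading comes with each control period).
- read_camera(name): name is "scene" or "top" or "wrist"; returns a dict with "color" (480x640x3 uint8, red, green, blue), "range_z" (480x640 float32, m along the optical axis (not along the pixel's ray), 0 where there is no reading), "mtx" (3x3 intrinsics, pixels), "world_from_camera" (4x4, takes a point from camera to world coordinates); the wrist camera has in their place "T_tool_cam" (4x4, takes a point from camera to tool coordinates, whose origin is the TCP and whose axes are the flange's). Camera axes: x right, y down, z forward; pixel columns grow to the right and rows downward; lengths in m; the calibration is good to about 2 mm. The wrist camera is an equidistant fisheye: a pixel r from the principal point sees the ray r / f radians off the axis. A picture is of the moment at which its call begins: read the wrist's pose just before it.
- env.sign_off(): hands the job in; it is judged then, once.
The state is a dict: "time_s": time; "qpos": joint angles; "joint_velocities": joint speeds; "effort": joint torques, N m; "tool_pos": TCP position; "tool_rot": TCP orientation; "force": force on the tool from outside, world axes, zero at the start; "wrist_torque": the same for the moment, N m; "grip_width": finger opening in m; "grasp_force": force on a finger pad.
Only numpy, scipy, OpenCV 4.12 (cv2) and the standard library are available. Lean on these libraries where they do the work, as an engineer would, in place of code of your own. Each camera call takes 0.05 s, during which the arm holds its last target. There are 200 camera calls.

## Working session

There is one attempt and no reset: what is moved stays moved. The work goes in short steps, Python scripts to look and compute and a shell command to move; the robot and the scene stay as the last step left them, time stands still between calls to the robot, and variables do not carry over. Pictures are saved under pics/ and viewed, at most 10 in all, crops included, and the job is handed in when it is done.

```bash
mkdir -p pics; ls
python3 - <<'E'
from cell import env, read_camera
import cv2,numpy as np
o=env.get_obs()
print({k:np.round(v,3).tolist() for k,v in o.items()})
a=[]
for n in("top","scene"):
    c=read_camera(n); np.savez(f"pics/{n}0.npz",**c)
    print(n,c["mtx"].tolist(),np.round(c["world_from_camera"],3).tolist())
    cv2.imwrite(f"pics/{n}0.png",c["color"][:,:,::-1])
E
```

```text
pics
{'time_s': 0.0, 'qpos': [74.261, 18.439, -4.017, 83.174, 1.294, 78.54, -3.26], 'joint_velocities': [-0.068, -0.039, 0.054, 0.049, -0.05, 0.054, 0.005], 'effort': [-0.0, -49.129, -0.404, -31.253, -0.064, 0.044, 0.0], 'tool_pos': [0.185, -0.623, 0.238], 'tool_rot': [-179.892, 0.004, 16.549], 'force': [-0.702, 0.915, -0.364], 'wrist_torque': [0.01, 0.021, 0.003], 'grasp_force': 0.0, 'grip_width': 0.087}
top [[502.3576097444016, 0.0, 328.4968044222379], [0.0, 502.3576097444016, 238.9544178602597], [0.0, 0.0, 1.0]] [[0.02, -0.999, 0.049, 0.556], [-1.0, -0.019, 0.019, -0.007], [-0.018, -0.049, -0.999, 0.846], [0.0, 0.0, 0.0, 1.0]]
scene [[588.3232736649734, 0.0, 320.59472503540127], [0.0, 588.3232736649734, 240.66077831329935], [0.0, 0.0, 1.0]] [[-0.059, 0.793, -0.606, 1.141], [0.998, 0.043, -0.04, 0.043], [-0.006, -0.608, -0.794, 0.809], [0.0, 0.0, 0.0, 1.0]]
```

View pics/top0.png

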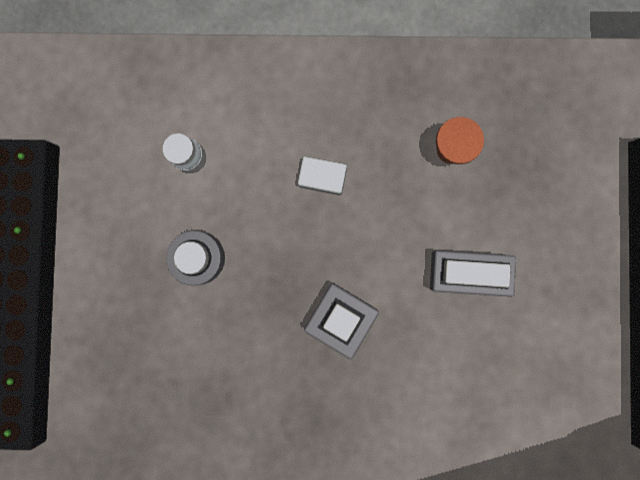

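View pics/scene0.png

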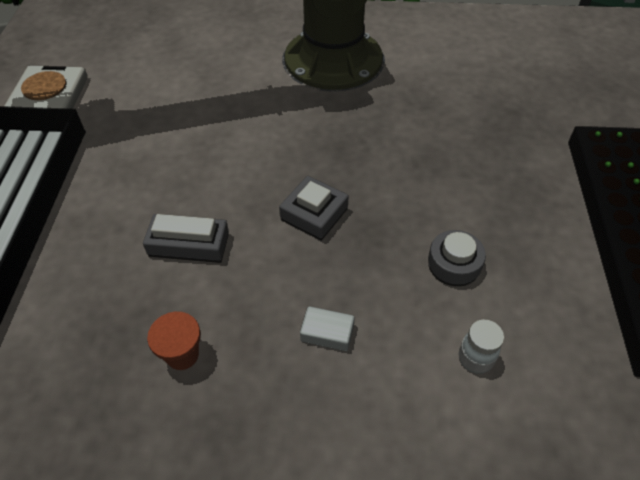

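The top view shows the white bar key at about (477,273), the round key at (191,257) and the square key at (342,322). The jar is at (180,150), the tin at (322,175) and the pot at (460,140), with dark racks at the left and right edges. The scene view shows the same layout.

```bash
cat > h.py <<'E'
import cv2,numpy as np
def ray(c,uv,z):
    K,T=c["mtx"],c["world_from_camera"]
    d=T[:3,:3]@np.linalg.inv(K)@[uv[0],uv[1],1]; o=T[:3,3]
    return o+d*(z-o[2])/d[2]
def depthmap(c):
    v,u=np.mgrid[0:480,0:640]; d=c["range_z"]
    p=np.stack([u,v,np.ones_like(u)],-1)@np.linalg.inv(c["mtx"]).T*d[...,None]
    return p@c["world_from_camera"][:3,:3].T+c["world_from_camera"][:3,3]
def blobs(c,thr,lo=300,hi=4000):
    im=c["color"].astype(int); m=((im.min(-1)>thr)&(im.max(-1)-im.min(-1)<40)).astype(np.uint8)
    n,lab,st,ce=cv2.connectedComponentsWithStats(m)
    for i in range(1,n):
        if lo<st[i,4]<hi:
            ct=cv2.findContours((lab==i).astype(np.uint8),cv2.RETR_EXTERNAL,cv2.CHAIN_APPROX_NONE)[0][0]
            yield lab==i,cv2.minAreaRect(ct)
E
python3 - <<'E'
from h import *
for n,thr in(("top",180),("scene",150)):
    c=dict(np.load(f"pics/{n}0.npz")); P=depthmap(c)
    for m,r in blobs(c,thr):
        pz=P[m]; b=np.array([ray(c,q,.059)for q in cv2.boxPoints(r)])
        e=b[1]-b[0];f=b[2]-b[1]
        print(n,np.round(r[0]),"ray",np.round(ray(c,r[0],.059)[:2],4),"depth",np.round(np.median(pz,0),4),"sides",np.round([np.linalg.norm(e),np.linalg.norm(f)],3),"ang",np.round(np.degrees(np.arctan2(e[1],e[0])),1))
    if n=="top":
        for u,v in((30,200),(15,400),(635,300),(625,200),(460,140),(550,400),(300,400),(620,450),(600,30)): print((u,v),np.round(P[v,u],3))
E
```

```text
top [178. 148.] ray [0.7345 0.251 ] depth [0.7312 0.2466 0.0739] sides [0.046 0.045] ang -89.1
top [322. 174.] ray [0.6961 0.0201] depth [0.7013 0.0211 0.0291] sides [0.044 0.068] ang -10.0
top [190. 258.] ray [0.5608 0.226 ] depth [0.5612 0.2267 0.0567] sides [0.049 0.046] ang -88.9
top [478. 273.] ray [ 0.5449 -0.2254] depth [ 0.5449 -0.2257  0.0582] sides [0.033 0.097] ang -3.5
top [341. 322.] ray [ 0.4645 -0.0146] depth [ 0.4647 -0.0144  0.0575] sides [0.041 0.041] ang -30.0
(30, 200) [0.649 0.495 0.042]
(15, 400) [0.329 0.501 0.045]
(635, 300) [ 0.506 -0.491  0.017]
(625, 200) [ 0.671 -0.485  0.002]
(460, 140) [ 0.752 -0.194  0.067]
(550, 400) [ 0.338 -0.361 -0.001]
(300, 400) [ 0.328  0.051 -0.003]
(620, 450) [ 0.26  -0.475 -0.001]
(600, 30) [ 1.322 -0.836 -0.748]
scene [313. 193.] ray [ 0.4665 -0.0135] depth [ 0.4657 -0.0132  0.0574] sides [0.039 0.044] ang 164.0
scene [182. 224.] ray [ 0.5465 -0.2242] depth [ 0.5456 -0.2241  0.0578] sides [0.03  0.097] ang -170.5
scene [460. 244.] ray [0.5645 0.2277] depth [0.563  0.2273 0.057 ] sides [0.045 0.042] ang 93.1
scene [326. 326.] ray [0.7226 0.0227] depth [0.7058 0.0208 0.0289] sides [0.039 0.066] ang 171.1
scene [486. 334.] ray [0.7236 0.2519] depth [0.7325 0.2471 0.0741] sides [0.045 0.042] ang 93.2
```

Keys agree within 2 mm between the two views, with heights of about 58 mm. The targets are bar (0.5455,-0.225), round (0.563,0.227) and square (0.4655,-0.014). First I move towards the bar at height with the fingers shut.

```bash
python3 -m jog '[[0,0.9,-0.55,0,0],[0,0.9,-0.55,0,0],[0,0.9,-0.55,0,0],[0,0.9,-0.55,0,0],[0,0.9,-0.55,0,0],[0,0.9,-0.55,0,0],[0,0.9,-0.55,0,0],[0,0.9,-0.55,0,0],[0,0.9,-0.55,0,0],[0,0.9,-0.55,0,0],[0,0.9,-0.55,0,0],[0,0.9,-0.55,0,0]]' 20
cat > go.py <<'E'
# offset from TCP to target, in tool-axis shares of 20 mm
import sys,numpy as np
from scipy.spatial.transform import Rotation as R
from cell import env
o=env.get_obs(); T={"bar":(.5455,-.225),"round":(.563,.227),"square":(.4655,-.014)}[sys.argv[1]]
d=np.array([*T,float(sys.argv[2])])-o["tool_pos"]
print(o["time_s"],np.round(o["tool_pos"],4),np.round(o["tool_rot"],1),"F",np.round(o["force"],1),"w",round(float(o["grip_width"]),4),"shares",np.round(R.from_euler("xyz",o["tool_rot"],degrees=True).inv().apply(d)/.02,2))
E
python3 go.py bar 0.10
```

```text
time_s: 1.1
tool_pos: [0.3549, -0.434, 0.2391]
tool_rot: [-180.0, 0.0, 16.5]
force: [0.0, 0.1, -0.3]
grip_width: 0.0154
grasp_force: 0.0
1.1 [ 0.3549 -0.434   0.2391] [-180.     0.    16.5] F [ 0.   0.1 -0.3] w 0.0154 shares [12.11 -7.3   6.95]
```

```bash
python3 -m jog '[[0,1,-0.6,0.4,0],[0,1,-0.6,0.4,0],[0,1,-0.6,0.4,0],[0,1,-0.6,0.4,0],[0,1,-0.6,0.4,0],[0,1,-0.6,0.4,0],[0,1,-0.6,0.4,0],[0,1,-0.6,0.4,0],[0,1,-0.6,0.4,0],[0,1,-0.6,0.4,0],[0,1,-0.6,0.4,0],[0,1,-0.6,0.4,0]]'
python3 -m jog '[[0,0,0,0,0],[0,0,0,0,0],[0,0,0,0,0]]'
python3 go.py bar 0.085
```

```text
time_s: 2.1
tool_pos: [0.5439, -0.2277, 0.1427]
tool_rot: [-180.0, 0.0, 16.5]
force: [0.2, 0.6, -0.2]
grip_width: 0.0007
grasp_force: 0.0
time_s: 2.35
tool_pos: [0.543, -0.2294, 0.1432]
tool_rot: [180.0, 0.1, 16.5]
force: [-0.3, 0.0, 0.3]
grip_width: 0.0006
grasp_force: 0.0
2.35 [ 0.543  -0.2294  0.1432] [1.80e+02 1.00e-01 1.65e+01] F [-0.3  0.   0.3] w 0.0006 shares [ 0.19 -0.17  2.91]
```

```bash
python3 -m jog '[[0,0.19,-0.17,0,0],[0,0,0,0.7,0],[0,0,0,0.7,0],[0,0,0,0.7,0],[0,0,0,0.5,0],[0,0,0,0.3,0],[0,0,0,0.2,0],[0,0,0,0,0],[0,0,0,0,0],[0,0,0,0,0]]'
python3 go.py bar 0.066
```

```text
time_s: 3.18
tool_pos: [0.5469, -0.2246, 0.0824]
tool_rot: [179.9, -0.1, 16.5]
force: [-0.2, -0.2, -0.4]
grip_width: 0.0
grasp_force: 0.0
3.1833 [ 0.5469 -0.2246  0.0824] [ 1.799e+02 -1.000e-01  1.650e+01] F [-0.2 -0.2 -0.4] w 0.0 shares [-0.07 -0.    0.82]
```

```bash
python3 -m jog '[[0,0,0,0.05,0],[0,0,0,0.05,0],[0,0,0,0.05,0],[0,0,0,0.05,0],[0,0,0,0.05,0],[0,0,0,0.05,0],[0,0,0,0.05,0],[0,0,0,0.05,0],[0,0,0,0.05,0],[0,0,0,0.05,0],[0,0,0,0,0],[0,0,0,0,0]]'; python3 go.py bar 0.066
```

```text
time_s: 4.18
tool_pos: [0.5463, -0.2244, 0.0715]
tool_rot: [180.0, -0.0, 16.5]
force: [0.1, 0.0, 1.6]
grip_width: 0.0004
grasp_force: 1.0
4.1833 [ 0.5463 -0.2244  0.0715] [180.   -0.   16.5] F [0.1 0.  1.6] w 0.0004 shares [-0.05  0.02  0.28]
```

```bash
python3 -m jog '[[0,0,0,0.05,0],[0,0,0,0.05,0],[0,0,0,0.05,0],[0,0,0,0.05,0],[0,0,0,0,0],[0,0,0,0,0]]'; python3 go.py bar 0.066
```

```text
time_s: 4.68
tool_pos: [0.5463, -0.2243, 0.0674]
tool_rot: [180.0, 0.0, 16.5]
force: [-0.1, -0.7, 2.5]
grip_width: 0.0008
grasp_force: 0.9
4.6833 [ 0.5463 -0.2243  0.0674] [180.    0.   16.5] F [-0.1 -0.7  2.5] w 0.0008 shares [-0.05  0.02  0.07]
```

```bash
python3 -m jog '[[0,0,0,0.05,0],[0,0,0,0.05,0],[0,0,0,0,0],[0,0,0,0,0]]'; python3 go.py bar 0.066
```

```text
time_s: 5.02
tool_pos: [0.5465, -0.2243, 0.066]
tool_rot: [180.0, -0.0, 16.5]
force: [-0.9, 0.8, 5.1]
grip_width: 0.0002
grasp_force: 2.7
5.0167 [ 0.5465 -0.2243  0.066 ] [180.   -0.   16.5] F [-0.9  0.8  5.1] w 0.0002 shares [-0.06  0.02  0.  ]
```

```bash
python3 -m jog '[[0,0,0,0.05,0],[0,0,0,0,0],[0,0,0,0,0]]'; python3 go.py bar 0.066
```

```text
time_s: 5.27
tool_pos: [0.5466, -0.2244, 0.0655]
tool_rot: [180.0, -0.0, 16.5]
force: [-2.5, 0.3, 7.4]
grip_width: 0.0
grasp_force: 3.8
5.2667 [ 0.5466 -0.2244  0.0655] [180.   -0.   16.5] F [-2.5  0.3  7.4] w 0.0 shares [-0.06  0.01 -0.03]
```

```bash
python3 -m jog '[[0,-0.04,0,0.02,0],[0,0,0,0,0],[0,0,0,0,0]]'; python3 -m jog '[[0,0,0,-0.05,0],[0,0,0,-0.1,0],[0,0,0,-0.3,0],[0,0,0,-0.8,0],[0,0,0,-0.8,0],[0,0,0,-0.8,0],[0,0,0,-0.8,0],[0,0,0,-0.8,0],[0,0,0,0,0]]'; python3 go.py round 0.14
```

```text
time_s: 5.52
tool_pos: [0.5464, -0.2245, 0.0654]
tool_rot: [179.9, -0.1, 16.6]
force: [-1.6, 0.4, 8.2]
grip_width: 0.0003
grasp_force: 3.9
time_s: 6.27
tool_pos: [0.5472, -0.2252, 0.1564]
tool_rot: [179.8, -0.2, 16.5]
force: [0.9, 0.6, 0.8]
grip_width: 0.0004
grasp_force: 0.0
6.2667 [ 0.5472 -0.2252  0.1564] [179.8  -0.2  16.5] F [0.9 0.6 0.8] w 0.0004 shares [  7.19 -21.45   0.77]
```

```bash
python3 -m jog '[[0,0.3,-0.89,0,0],[0,0.3,-0.89,0,0],[0,0.3,-0.89,0,0],[0,0.3,-0.89,0,0],[0,0.3,-0.89,0,0],[0,0.3,-0.89,0,0],[0,0.3,-0.89,0,0],[0,0.3,-0.89,0,0],[0,0.3,-0.89,0,0],[0,0.3,-0.89,0,0],[0,0.3,-0.89,0,0],[0,0.3,-0.89,0,0]]'; python3 -m jog '[[0,0.3,-0.89,0,0],[0,0.3,-0.89,0,0],[0,0.3,-0.89,0,0],[0,0.3,-0.89,0,0],[0,0.3,-0.89,0,0],[0,0.3,-0.89,0,0],[0,0.3,-0.89,0,0],[0,0.3,-0.89,0,0],[0,0.3,-0.89,0,0],[0,0.3,-0.89,0,0],[0,0.3,-0.89,0,0],[0,0.3,-0.89,0,0]]';python3 -m jog '[[0,0,0,0,0],[0,0,0,0,0],[0,0,0,0,0]]'
python3 go.py round 0.079
python3 - <<'E'
from h import *
from cell import read_camera
c=read_camera("top"); np.savez("pics/top1.npz",**c); cv2.imwrite("pics/top1.png",c["color"][:,:,::-1]); P=depthmap(c)
p=P[abs(P[...,0]-.545)+abs(P[...,1]+.225)<.02]
print("bar key z",np.median(p[:,2]))
for m,r in blobs(c,180): print(np.round(r[0]),np.round(r[1]),np.round(np.median(P[m],0),4))
E
```

```text
time_s: 7.27
tool_pos: [0.5529, 0.0015, 0.152]
tool_rot: [-180.0, 0.1, 16.5]
force: [-0.0, 0.2, 0.2]
grip_width: 0.0004
grasp_force: 0.0
time_s: 8.27
tool_pos: [0.5613, 0.2264, 0.1518]
tool_rot: [180.0, 0.1, 16.5]
force: [0.8, -0.4, 0.2]
grip_width: 0.0007
grasp_force: 0.0
time_s: 8.52
tool_pos: [0.5616, 0.2248, 0.1522]
tool_rot: [179.9, 0.1, 16.5]
force: [-0.4, 0.2, -0.0]
grip_width: 0.0006
grasp_force: 0.0
8.5167 [0.5616 0.2248 0.1522] [1.799e+02 1.000e-01 1.650e+01] F [-0.4  0.2 -0. ] w 0.0006 shares [ 0.1  -0.09  3.66]
bar key z 0.04914352784241183
[178. 148.] [29. 29.] [0.7311 0.2465 0.0738]
[322. 174.] [44. 28.] [0.7015 0.0213 0.029 ]
[476. 273.] [62. 21.] [ 0.5449 -0.2252  0.0492]
[341. 322.] [27. 27.] [ 0.4648 -0.0143  0.0573]
```

The bar key now reads 49.2 mm where it read 58.2 mm before, which fits fully down given the roughly -0.8 mm depth bias. The station has not moved. Next is the round key.

```bash
python3 -m jog '[[0,0.1,-0.09,0.2,0],[0,0,0,0.7,0],[0,0,0,0.7,0],[0,0,0,0.7,0],[0,0,0,0.5,0],[0,0,0,0.4,0],[0,0,0,0.3,0],[0,0,0,0,0],[0,0,0,0,0],[0,0,0,0,0]]'
python3 go.py round 0.066
```

```text
time_s: 9.4
tool_pos: [0.5637, 0.2286, 0.0837]
tool_rot: [-180.0, -0.1, 16.6]
force: [0.5, -0.5, 0.1]
grip_width: 0.0005
grasp_force: 0.0
9.4 [0.5637 0.2286 0.0837] [-1.80e+02 -1.00e-01  1.66e+01] F [ 0.5 -0.5  0.1] w 0.0005 shares [-0.06  0.07  0.88]
```

```bash
python3 -m jog '[[0,0,0,0.05,0],[0,0,0,0.05,0],[0,0,0,0.05,0],[0,0,0,0.05,0],[0,0,0,0.05,0],[0,0,0,0.05,0],[0,0,0,0.05,0],[0,0,0,0.05,0],[0,0,0,0.05,0],[0,0,0,0.05,0],[0,0,0,0,0],[0,0,0,0,0]]'; python3 go.py round 0.066
```

```text
time_s: 10.4
tool_pos: [0.5633, 0.2283, 0.0732]
tool_rot: [180.0, -0.0, 16.5]
force: [-0.1, -0.0, 2.2]
grip_width: 0.0007
grasp_force: 1.0
10.4 [0.5633 0.2283 0.0732] [180.   -0.   16.5] F [-0.1 -0.   2.2] w 0.0007 shares [-0.03  0.06  0.36]
```

```bash
python3 -m jog '[[0,0,0,0.05,0],[0,0,0,0.05,0],[0,0,0,0.05,0],[0,0,0,0.05,0],[0,0,0,0.05,0],[0,0,0,0.05,0],[0,0,0,0.05,0],[0,0,0,0,0],[0,0,0,0,0]]'; python3 go.py round 0.066
```

```text
time_s: 11.15
tool_pos: [0.5634, 0.2283, 0.0663]
tool_rot: [180.0, -0.0, 16.5]
force: [-1.0, -0.8, 5.6]
grip_width: 0.0005
grasp_force: 2.1
11.15 [0.5634 0.2283 0.0663] [180.   -0.   16.5] F [-1.  -0.8  5.6] w 0.0005 shares [-0.04  0.06  0.02]
```

```bash
python3 -m jog '[[0,-0.02,0,0.05,0],[0,0,0,0,0],[0,0,0,0,0]]'; python3 go.py round 0.066
```

```text
time_s: 11.4
tool_pos: [0.5634, 0.2283, 0.0658]
tool_rot: [180.0, -0.1, 16.5]
force: [-0.1, -0.6, 6.4]
grip_width: 0.0008
grasp_force: 3.2
11.4 [0.5634 0.2283 0.0658] [ 1.80e+02 -1.00e-01  1.65e+01] F [-0.1 -0.6  6.4] w 0.0008 shares [-0.04  0.06 -0.01]
```

```bash
python3 -m jog '[[0,-0.02,0,0.05,0],[0,0,0,0,0],[0,0,0,0,0]]'; python3 -m jog '[[0,0,0,-0.05,0],[0,0,0,-0.1,0],[0,0,0,-0.3,0],[0,0,0,-0.8,0],[0,0,0,-0.8,0],[0,0,0,-0.8,0],[0,0,0,-0.8,0],[0,0,0,-0.8,0],[0,0,0,0,0]]'; python3 go.py square 0.14
```

```text
time_s: 11.65
tool_pos: [0.5633, 0.2283, 0.0652]
tool_rot: [180.0, -0.1, 16.5]
force: [-1.0, -1.1, 7.8]
grip_width: 0.0003
grasp_force: 4.1
time_s: 12.4
tool_pos: [0.564, 0.229, 0.1562]
tool_rot: [-180.0, -0.3, 16.6]
force: [1.1, 0.2, 0.7]
grip_width: 0.0003
grasp_force: 0.0
12.4 [0.564  0.229  0.1562] [-180.    -0.3   16.6] F [1.1 0.2 0.7] w 0.0003 shares [-8.18 10.24  0.77]
```

```bash
python3 -m jog '[[0,-0.68,0.85,0,0],[0,-0.68,0.85,0,0],[0,-0.68,0.85,0,0],[0,-0.68,0.85,0,0],[0,-0.68,0.85,0,0],[0,-0.68,0.85,0,0],[0,-0.68,0.85,0,0],[0,-0.68,0.85,0,0],[0,-0.68,0.85,0,0],[0,-0.68,0.85,0,0],[0,-0.68,0.85,0,0],[0,-0.68,0.85,0,0]]';python3 -m jog '[[0,0,0,0,0],[0,0,0,0,0],[0,0,0,0,0]]'
python3 go.py square 0.079
cat > chk.py <<'E'
from h import *
from cell import read_camera
import sys
c=read_camera("top"); cv2.imwrite(f"pics/{sys.argv[1]}.png",c["color"][:,:,::-1]); P=depthmap(c)
for m,r in blobs(c,180): print(np.round(r[0]),np.round(r[1]),np.round(np.median(P[m],0),4))
for n,x,y in(("bar",.5455,-.225),("round",.563,.227),("square",.4655,-.014)):
    p=P[np.hypot(P[...,0]-x,P[...,1]-y)<.014]; print(n,len(p),np.round(np.median(p,0),4))
E
python3 chk.py top2
```

```text
time_s: 13.4
tool_pos: [0.4629, -0.015, 0.1521]
tool_rot: [-180.0, 0.1, 16.5]
force: [-0.4, 0.1, -0.0]
grip_width: 0.0007
grasp_force: 0.0
time_s: 13.65
tool_pos: [0.4641, -0.0133, 0.1527]
tool_rot: [-180.0, 0.0, 16.6]
force: [0.5, -1.4, 0.4]
grip_width: 0.0002
grasp_force: 0.0
13.65 [ 0.4641 -0.0133  0.1527] [-180.     0.    16.6] F [ 0.5 -1.4  0.4] w 0.0002 shares [0.06 0.06 3.68]
[178. 148.] [29. 29.] [0.7311 0.2466 0.0739]
[322. 174.] [44. 28.] [0.7014 0.0211 0.029 ]
[191. 258.] [29. 30.] [0.5613 0.2265 0.0486]
[476. 273.] [62. 21.] [ 0.545  -0.2253  0.0492]
bar 246 [ 0.5454 -0.2252  0.0492]
round 240 [0.5632 0.2268 0.0486]
square 1783 [ 0.466  -0.014   0.5432]
```

The round key is down: it reads 48.6 mm, and the jar top beside it reads about 1.1 mm low. Now the square key.

```bash
python3 -m jog '[[0,0.06,0.06,0.2,0],[0,0,0,0.7,0],[0,0,0,0.7,0],[0,0,0,0.7,0],[0,0,0,0.5,0],[0,0,0,0.4,0],[0,0,0,0.3,0],[0,0,0,0,0],[0,0,0,0,0],[0,0,0,0,0]]'
python3 go.py square 0.066
```

```text
time_s: 14.53
tool_pos: [0.4662, -0.0148, 0.0837]
tool_rot: [180.0, -0.1, 16.6]
force: [0.1, 0.8, -1.4]
grip_width: 0.0
grasp_force: 0.0
14.5333 [ 0.4662 -0.0148  0.0837] [ 1.80e+02 -1.00e-01  1.66e+01] F [ 0.1  0.8 -1.4] w 0.0 shares [-0.02 -0.05  0.88]
```

```bash
python3 -m jog '[[0,0,0,0.05,0],[0,0,0,0.05,0],[0,0,0,0.05,0],[0,0,0,0.05,0],[0,0,0,0.05,0],[0,0,0,0.05,0],[0,0,0,0.05,0],[0,0,0,0.05,0],[0,0,0,0.05,0],[0,0,0,0.05,0],[0,0,0,0,0],[0,0,0,0,0]]'; python3 go.py square 0.066
```

```text
time_s: 15.53
tool_pos: [0.4657, -0.0148, 0.0732]
tool_rot: [180.0, 0.0, 16.5]
force: [-0.9, -0.6, 1.9]
grip_width: 0.0002
grasp_force: 1.0
15.5333 [ 0.4657 -0.0148  0.0732] [180.    0.   16.5] F [-0.9 -0.6  1.9] w 0.0002 shares [ 0.   -0.04  0.36]
```

```bash
python3 -m jog '[[0,0,0,0.05,0],[0,0,0,0.05,0],[0,0,0,0.05,0],[0,0,0,0.05,0],[0,0,0,0.05,0],[0,0,0,0.05,0],[0,0,0,0.05,0],[0,0,0,0,0],[0,0,0,0,0]]'; python3 go.py square 0.066
```

```text
time_s: 16.28
tool_pos: [0.4658, -0.0148, 0.0663]
tool_rot: [180.0, -0.0, 16.5]
force: [-0.9, 0.7, 4.2]
grip_width: 0.0004
grasp_force: 2.1
16.2833 [ 0.4658 -0.0148  0.0663] [180.   -0.   16.5] F [-0.9  0.7  4.2] w 0.0004 shares [-0.   -0.04  0.01]
```

```bash
python3 -m jog '[[0,-0.02,0,0.05,0],[0,-0.02,0,0.04,0],[0,0,0,0,0],[0,0,0,0,0]]'; python3 go.py square 0.066
```

```text
time_s: 16.62
tool_pos: [0.4658, -0.0149, 0.0652]
tool_rot: [180.0, -0.1, 16.6]
force: [-1.1, 0.4, 8.8]
grip_width: 0.0008
grasp_force: 4.2
16.6167 [ 0.4658 -0.0149  0.0652] [ 1.80e+02 -1.00e-01  1.66e+01] F [-1.1  0.4  8.8] w 0.0008 shares [ 0.   -0.05 -0.04]
```

```bash
python3 -m jog '[[0,0,0,-0.05,0],[0,0,0,-0.1,0],[0,0,0,-0.3,0],[0,0,0,-0.8,0],[0,0,0,-0.8,0],[0,0,0,-0.8,0],[0,0,0,-0.8,0],[0,0,0,-0.8,0],[0,0,0,-0.8,0],[0,0,0,-0.8,0],[0,0,0,-0.8,0],[0,0,0,-0.8,0]]'; python3 -m jog '[[0,0.3,-0.9,0,0],[0,0.3,-0.9,0,0],[0,0.3,-0.9,0,0],[0,0.3,-0.9,0,0],[0,0.3,-0.9,0,0],[0,0.3,-0.9,0,0],[0,0.3,-0.9,0,0],[0,0.3,-0.9,0,0],[0,0.3,-0.9,0,0],[0,0.3,-0.9,0,0],[0,0.3,-0.9,0,0],[0,0,0,0,0]]'; python3 -m jog '[[0,0,0,0,0],[0,0,0,0,0],[0,0,0,0,0]]'; python3 chk.py top3
```

```text
time_s: 17.62
tool_pos: [0.4644, -0.015, 0.2179]
tool_rot: [-180.0, 0.0, 16.6]
force: [-0.3, -0.3, 0.4]
grip_width: 0.0006
grasp_force: 0.0
time_s: 18.62
tool_pos: [0.4706, 0.1979, 0.2173]
tool_rot: [-179.8, -0.0, 16.9]
force: [-0.4, 1.1, 0.7]
grip_width: 0.0004
grasp_force: 0.0
time_s: 18.87
tool_pos: [0.4719, 0.1921, 0.2171]
tool_rot: [180.0, 0.0, 16.4]
force: [-0.2, -0.6, -0.3]
grip_width: 0.0004
grasp_force: 0.0
[178. 148.] [29. 29.] [0.7312 0.2467 0.0739]
[322. 174.] [44. 28.] [0.7014 0.0211 0.029 ]
[191. 256.] [25. 30.] [0.5637 0.2263 0.0488]
[476. 273.] [62. 21.] [ 0.545  -0.2252  0.0492]
[341. 322.] [26. 26.] [ 0.4645 -0.0144  0.0488]
bar 246 [ 0.5453 -0.2252  0.0491]
round 239 [0.5633 0.2268 0.0488]
square 247 [ 0.4656 -0.0141  0.0488]
```

All three keys read about 49 mm, which is fully down given the bias of about -1 mm. Nothing has shifted and the hand is clear, so I am handing the job in.

```bash
python3 -c "
from cell import env
print(env.sign_off())"
```

```text
the job is handed in; nothing more can be done
None
```

I pressed the bar, round and square keys fully down in that order, at no more than about 9 N each; in the overhead camera nothing else had moved, and I handed the job in at about 19 s with the hand clear.

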